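# Put the rinsed mini gel set together for a two-row gel

## Robot

A 6-joint arm with a two-finger parallel gripper is mounted at the origin on a cart in front of the work surface, level with it; the furniture and walls round the work are solid. World frame = base frame: x ahead of the robot, y to its left, z up, the work surface at z = 0. Lengths are in m, angles in rad, forces in N, time in s.
With the tool pointing down it reaches from about 0.35 to 0.725 m from the base axis. Payload 4.3 kg.
Tool frame: the origin (TCP) lies midway between the tips of the shut fingers; the grasp point (between the pads) lies 19 mm behind it (arm.pinch_z is the distance from the TCP to the grasp point, in m); z points along the fingers, y is the line along which they close (so a half turn about z gives the same grasp; the last joint's range is limited). The gripper opens to 85 mm and grips with 20 to 120 N. Pads are 22 mm wide; open, the fingers measure 114 mm over their backs; the gripper's body (76 mm by 85 mm) begins 54 mm behind the grasp point. The pads swing forward as they close: fully open they stand 13 mm farther back than shut.
Start: joints at [1.161, 0.377, 0.081, 1.274, 0, 1.46], TCP at [0.17, 0.549, 0.231] pointing down, gripper open.
Joint ranges: [-2.72, 2.72], [-0.84, 1.66], [-1.02, 1.22], [-1.77, 2.12], [-1.37, 1.28], [-3.14, 3.14]. Speed limits (rad/s): [2.57, 2.57, 3.14, 3.14, 3.14, 3.14].

## Interface

Orientations are given as a unit quaternion [x, y, z, w].
In Python, from cell import arm, vision gives the robot as it stands.
- The arm moves only by the tool jog_arm, never from a script. Its argument "series" is a list of rows, each a list of 5 numbers: the shift along the tool's x, y, z in m, then the turn about the tool's z in degrees, then the closure, from -1 (fully open) to 1 (shut), so that 0 is half open. In form: [[dx, dy, dz, twist, claw], ...]. A call has 1 to 12 rows; each row is the pose to reach, as a shift and turn from the pose commanded when the call began, along the tool's axes at that moment; what a row does not reach only later rows make up. A row lasts 1/8 s, in which the tool goes at most 62.5 mm and 10.7 degrees, less where a joint would pass 70% of its speed; a pose out of reach is approached as far as the arm can. A call with a gripper value outside its range is refused whole. The fingers move at their own pace and stop on an object; "squeeze" is the grip in N (left out, the last holds). Time passes only in rows, so rows that repeat a pose let the fingers close. It gives the time, the measured TCP pose, the force, the opening and the grip force at its end, in the units of the state.
- arm.state(): the state, without advancing time (a new reading comes with each control period).
- vision.grab_frame(name): name is "side" or "top" or "wrist"; returns a dict with "pixels" (400x640x3 uint8, red, green, blue), "fx", "fy", "cx", "cy" (pixels), "cam_to_world" (4x4, takes a point from camera to world coordinates). Camera axes: x right, y up, looking along -z (the intrinsics and any distortion apply to the point x, -y, -z); pixel columns grow to the right and rows downward; lengths in m; the calibration is good to about 2 mm. A picture is of the moment at which its call begins. There is no depth.
- arm.close_job(): hands the job in; it is judged then, once.
The state is a dict: "time_s": time; "joint_pos": joint angles; "dq": joint speeds; "joint_torque": joint torques, N m; "tcp_pos": TCP position; "orientation": TCP orientation; "contact_force": force on the tool from outside, world axes, zero at the start; "moment": the same for the moment, N m; "width": finger opening in m; "grip_force": force on a finger pad.
Only numpy, scipy, OpenCV 4.12 (cv2) and the standard library are available. Lean on these libraries where they do the work, as an engineer would, in place of code of your own. Each camera call takes 0.05 s, during which the arm holds its last target. There are 200 camera calls.

## Task

The rinsed mini gel set is to stand ready for the next user, who pours a two-row gel. First set the gel tray down on the platform inside the tank, with the tray's notched end towards the tank's two electrode posts; then take the two combs out of the slotted rack and hang them in the tray, the thick comb with two broad teeth in the pair of notches at the tray's end and the thin comb with six fine teeth in the other pair; last, close the tank with its lid, fully down with the posts in its two sockets. Leave the two dropper bottles standing where they are.

Things in the scene. Friction and masses are not known exactly. Their poses are not given: they have to be found in the camera images.
- tank: Clear-walled gel tank, fixed. Origin: on the bench under the cavity's middle; x: lengthwise to the grey ledge with 2 steel posts (x 73, y +-30 mm, 6 mm thick, tops z 75); z up. Cavity 128 (x) by 100 (y), rim z 64. Grey platform 80 x 46, top z 14; 8 round-topped pins (to z 23) centre the tray on it, 2.5 mm play. Seated tray: origin at z 14, its x as the tank's; 25 mm free beside each side wall.
- tray: White gel tray, loose, 84 (x) by 50 (y) mm, floor 4, ends open, two side walls along x, 5 thick, 33 high; taken from above across them. Origin: middle of the underside; z up. Each wall has 2 notches with rounded lips, 12 wide, bottom z 23: one pair at x +32 (10 mm from the +x, notched end), one at x -10. A hung comb's origin is at z 23 there.
- comb_broad: Thick black comb, loose, upright in the rack. Bar 68 (y) long, 22 high, 14 thick (x) in its middle 30 mm, taken there from above across the thickness; ears at both ends 8 thick. Below it 2 broad teeth, 30 mm across in all, 17 long, 4 thick. Origin: middle of the bar's underside, so bar z 0 to 22, teeth to -17. Either way round is the same.
- comb_fine: Thin black comb, loose, upright in the rack: as the thick comb, but its bar is 8 mm thick all along and 6 fine teeth (30 mm across in all) stand below it. Same bar length, height, origin (middle of the bar's underside), axes and teeth length.
- rack: White comb rack, fixed, 100 (x) by 76 (y) mm. Two cheeks along x, 36 high, 52 clear between them, with slots 11 wide at x +24 and -24 that hold the ears of the combs, either comb in either pair; slot bottoms z 24, so the bars stand 10 mm out of the cheeks and lift straight up. Origin: on the bench under its middle; z up.
- lid: Smoky clear tank lid, loose, right side up: plate 149 x 106 mm, underside z 8, top z 12; lip below it, 118 x 90 outside, fits the cavity with 5 mm play. Origin: middle of the lip's underside; z up. Black grip rib in the middle, 14 (x) by 60 (y), z 12 to 36: taken there from above. Two square sockets, 16 inside, at x 73, y +-30, for the posts. Closed: origin 56 above the tank's, x as the tank's.
- stain_violet: Bystander: white-capped dropper bottle, 47 mm thick, 104 mm high, loose on the bench. Origin: middle of its underside.
- stain_buffer: Bystander: blue-capped dropper bottle, 43 mm thick, 111 mm high, loose on the bench. Origin: middle of its underside.
Not all that is in view belongs to the job. Leave any black look-alike of the tray alone.

How it is judged:
By the outcome, as a careful person would: the job done as asked, in the order asked, and still so for the second after the job is handed in, with the robot touching nothing.
It also fails if it takes over 115 s, if anything falls off the work surface, if the arm or the gripper's body presses on something with over 40 N, if the wrist force passes 120 N, or if a joint passes its speed limit or range.

## Working session

There is one attempt and no reset: what is moved stays moved. The work goes in short steps, Python scripts to look and compute and a tool call to move; the robot and the scene stay as the last step left them, time stands still between calls to the robot, and variables do not carry over. Pictures are saved under pics/ and viewed, at most 14 in all, crops included, and the job is handed in when it is done.

Besides the shell and the picture viewer there is one more tool, called after "Emit:" as name(argument=value, ...) on one line, values as JSON. jog_arm: Moves the arm, as the interface text tells. Its arguments: {"type":"object","properties":{"series":{"type":"array"},"squeeze":{"type":"number"}},"required":["series"]}

```bash
mkdir -p pics; ls
cat > h.py <<'E'
import numpy as np, cv2
from cell import arm, vision
def grab(name,fn=None):
    f=vision.grab_frame(name); 
    if fn: cv2.imwrite('pics/'+fn,cv2.cvtColor(f['pixels'],cv2.COLOR_RGB2BGR))
    return f
def ray(f,u,v):
    d=np.array([(u-f['cx'])/f['fx'],-(v-f['cy'])/f['fy'],-1.0]); M=np.array(f['cam_to_world'])
    return M[:3,3],M[:3,:3]@d
def onz(f,u,v,z):
    o,d=ray(f,u,v); return o+d*(z-o[2])/d[2]
def proj(f,p):
    M=np.array(f['cam_to_world']); c=M[:3,:3].T@(np.array(p)-M[:3,3])
    return f['cx']+f['fx']*c[0]/-c[2], f['cy']+f['fy']*-c[1]/-c[2]
E
python3 - <<'E'
from h import *
for n in ('top','side','wrist'):
    f=grab(n,n+'0.png'); print(n,{k:v for k,v in f.items() if k!='pixels'})
print(arm.state(),arm.pinch_z)
E
```

```text
pics
top {'fx': 406.4942154855289, 'fy': 406.4942154855289, 'cx': 316.24854485761625, 'cy': 195.2199976751124, 'cam_to_world': array([[-0.0267041 ,  0.98716931, -0.15742825,  0.33151205],
       [-0.9994316 , -0.02960683, -0.01612182,  0.21259632],
       [-0.02057592,  0.15690825,  0.98739882,  1.04931692],
       [ 0.        ,  0.        ,  0.        ,  1.        ]])}
side {'fx': 474.7337981657468, 'fy': 474.7337981657468, 'cx': 315.2912059607812, 'cy': 198.3228950928597, 'cam_to_world': array([[ 0.91356636,  0.3085094 , -0.26498766,  0.19647387],
       [-0.4065451 ,  0.67539924, -0.61526982, -0.45957066],
       [-0.01084406,  0.66981925,  0.742445  ,  0.86150282],
       [ 0.        ,  0.        ,  0.        ,  1.        ]])}
wrist {'fx': 302.5615235115438, 'fy': 302.5615235115438, 'cx': 321.008098499883, 'cy': 200.8909860129053, 'cam_to_world': array([[ 0.29635016, -0.91454782, -0.27527962,  0.09882845],
       [ 0.95507556,  0.28295915,  0.0881181 ,  0.57044477],
       [-0.00269533, -0.28902665,  0.95731726,  0.37195162],
       [ 0.        ,  0.        ,  0.        ,  1.        ]])}
{'time_s': 0.15, 'joint_pos': array([ 1.16072814e+00,  3.77894293e-01,  7.99355013e-02,  1.27440801e+00,
       -1.79194734e-05,  1.46049445e+00]), 'dq': array([-0.00039273, -0.00263207,  0.00395072,  0.00100292,  0.00082965,
       -0.00082989]), 'joint_torque': array([ 8.18401822e-04, -4.64035392e+01,  2.70169580e+01,  1.38917804e-02,
       -1.08981849e-04, -3.86085020e-06]), 'tcp_pos': array([0.16959394, 0.5488924 , 0.23057712]), 'orientation': array([ 1.49322542e-01,  9.88788229e-01, -7.61114894e-04, -1.93351960e-04]), 'contact_force': array([0.46318638, 0.21448079, 0.11371213]), 'moment': array([-0.01744083,  0.02365994,  0.1016304 ]), 'grip_force': 0.0, 'width': 0.08536801788658677} 0.0187
```

View pics/top0.png

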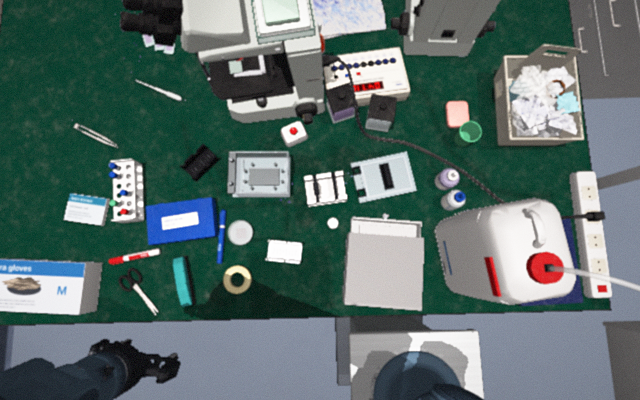

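View pics/side0.png

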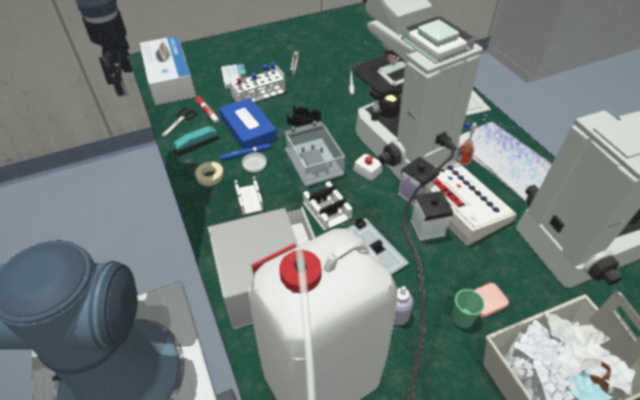

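Top: tank ~(260,175), white tray ~(284,251), rack with combs ~(325,188), lid ~(384,177), black look-alike ~(200,162), bottles ~(447,180)/(453,200). The white tray at (284,251) is the one meant, not the black thing at (200,162). I'll confirm in an enlarged crop.

Run:
```python
import cv2
t=cv2.imread('pics/top0.png')[145:272,220:420]; s=cv2.imread('pics/side0.png')[110:290,220:420]
cv2.imwrite('pics/c1.png',cv2.resize(t,None,fx=4,fy=4,interpolation=cv2.INTER_CUBIC))
cv2.imwrite('pics/c2.png',cv2.resize(s,None,fx=3.3,fy=3.3,interpolation=cv2.INTER_CUBIC))
```

```text
(no output)
```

View pics/c1.png

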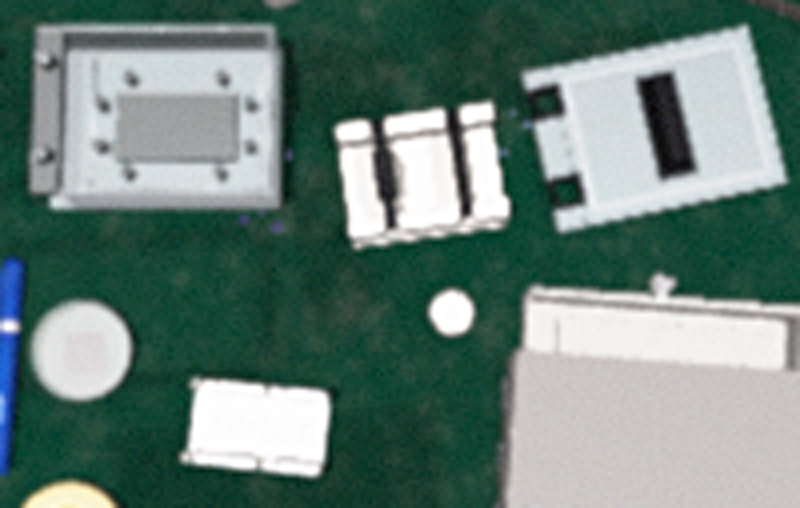

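View pics/c2.png

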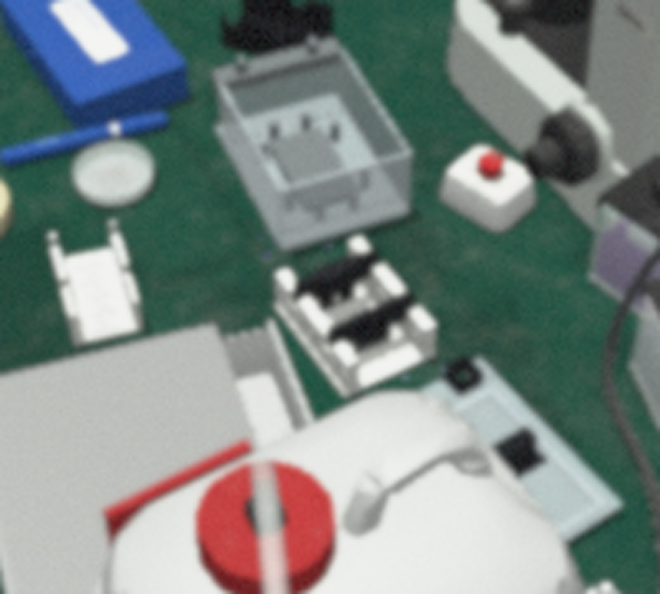

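White tray's end notches are at its left (+y) end (crop (193,380)), tank posts also left (crop (47,60),(44,155)), lid sockets left; the thick comb is the left one in the rack (bulge at crop (388,175)). The black thing is the look-alike.

```bash
cat > m.py <<'E'
from h import *
f=grab('top')
def c(x,y,z): return onz(f,220+x/4-.375,145+y/4-.375,z)[:2]
def show(n,*pts):
    p=np.array([c(*q) for q in pts]); print(n,np.round(p,4).tolist(),'mean',p.mean(0).round(4),'d',np.round([np.linalg.norm(p[i]-p[i-1]) for i in range(len(p))],4)); return p
p=show('posts',(47,60,.075),(44,155,.075))
q=show('plat',(117,93,.014),(238,95,.014),(238,163,.014),(117,161,.014))
d=q[0]+q[3]-q[1]-q[2]; print('tank yaw',np.degrees(np.arctan2(d[1],d[0])), 'post yaw',np.degrees(np.arctan2(*(p[0]-p[1])[::-1]))+90)
q=show('tray',(193,378,.033),(330,390,.033),(323,475,.033),(182,460,.033))
d=q[0]+q[3]-q[1]-q[2]; print('tray yaw',np.degrees(np.arctan2(d[1],d[0])))
q=show('thick',(378,118,.046),(391,228,.046))
q=show('fine',(453,108,.046),(466,214,.046))
q=show('lidtop',(523,73,.012),(747,27,.012),(788,184,.012),(558,232,.012))
q=show('rib',(639,78,.036),(674,71,.036),(694,170,.036),(658,179,.036))
E
python3 m.py
```

```text
posts [[0.5822, 0.4359], [0.5225, 0.4374]] mean [0.5524 0.4367] d [0.0597 0.0597]
plat [[0.5743, 0.4038], [0.5705, 0.3245], [0.5253, 0.3251], [0.529, 0.4038]] mean [0.5498 0.3643] d [0.0452 0.0794 0.0451 0.0788]
tank yaw 87.26360310161078 post yaw 88.58543565576296
tray [[0.3863, 0.3528], [0.3765, 0.2675], [0.3244, 0.2729], [0.3359, 0.3601]] mean [0.3558 0.3133] d [0.0509 0.0859 0.0523 0.0879]
tray yaw 82.96874782905559
thick [[0.5455, 0.2329], [0.4752, 0.2266]] mean [0.5103 0.2297] d [0.0705 0.0705]
fine [[0.5504, 0.1855], [0.4827, 0.1796]] mean [0.5165 0.1825] d [0.068 0.068]
lidtop [[0.5798, 0.1381], [0.606, -0.0094], [0.5011, -0.0293], [0.4743, 0.1198]] mean [0.5403 0.0548] d [0.107  0.1498 0.1067 0.1515]
rib [[0.5684, 0.0662], [0.5723, 0.0438], [0.5079, 0.0347], [0.5029, 0.0576]] mean [0.5379 0.0506] d [0.0661 0.0228 0.065  0.0235]
```

Emit:
jog_arm(series=[[-0.2457,-0.1607,0.06,80,-1],[-0.2457,-0.1607,0.06,80,-1],[-0.2457,-0.1607,0.06,80,-1],[-0.2457,-0.1607,0.06,80,-1],[-0.2457,-0.1607,0.06,80,-1],[-0.2457,-0.1607,0.06,80,-1],[-0.2457,-0.1607,0.06,80,-1],[-0.2457,-0.1607,0.06,80,-1],[-0.2457,-0.1607,0.06,80,-1],[-0.2457,-0.1607,0.06,80,-1],[-0.2457,-0.1607,0.06,80,-1]])

```text
time_s: 1.58
tcp_pos: [0.357, 0.3233, 0.1713]
orientation: [0.75, 0.662, -0.0, -0.0]
contact_force: [0.2, 1.1, 0.2]
width: 0.0856
grip_force: 0.0
```

```bash
cat >> h.py <<'E'
from scipy.spatial.transform import Rotation as R
def go(x,y,z,head):
    "shift in tool axes to world TCP and tool-y heading (deg)"
    s=arm.state(); M=R.from_quat(s['orientation']).as_matrix(); p=s['tcp_pos']
    h=np.degrees(np.arctan2(M[1,1],M[0,1]))
    d=M.T@(np.array([x,y,z])-p)
    print('tcp',p.round(4),'head',round(h,1),'-> shift',d.round(4),'twist',round((h-head+180)%360-180,1),'w',round(s['width'],4),'F',s['contact_force'].round(1),'t',s['time_s'])
E
python3 - <<'E'
from h import *
grab('wrist','w1.png'); go(.357,.323,.12,-7); print(arm.state()['joint_pos'].round(2))
E
```

```text
tcp [0.3571 0.3233 0.1713] head -7.1 -> shift [-0.0004 -0.      0.0513] twist -0.1 w 0.0856 F [-0.1 -0.4  0.6] t 1.625
[ 0.6   0.22 -0.3   1.06  0.    2.3 ]
```

View pics/w1.png

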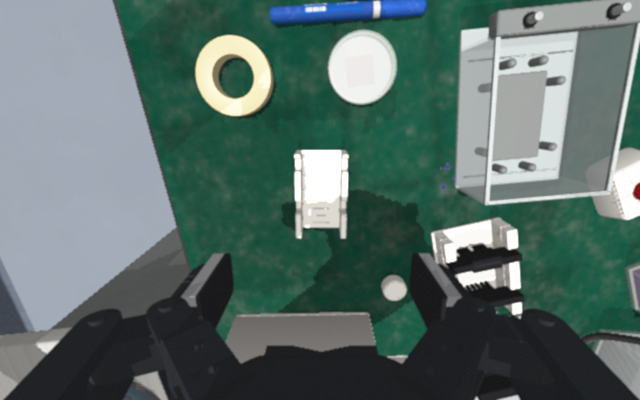

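Wrist view: tray with wall corners at (295,150),(348,150),(347,238),(296,238), notches at rows ~161 and ~208, so the notched end is at +y; thick comb (bulge) at (485,258), posts at (532,18),(617,10).

Run:
```python
from h import *
f=grab('wrist'); a=f['pixels']
hsv=cv2.cvtColor(a,cv2.COLOR_RGB2HSV); m=((hsv[...,1]<40)&(hsv[...,2]>150)).astype(np.uint8)
m[:,:270]=0;m[:,370:]=0;m[:130]=0;m[245:]=0
n,l,s,c=cv2.connectedComponentsWithStats(m); k=1+np.argmax(s[1:,4]); print(s[k])
for (u,v) in [(295,150),(348,150),(347,238),(296,238)]: print(onz(f,u,v,.033).round(4))
for (u,v) in [(532,18),(617,10)]: print('post',onz(f,u,v,.075).round(4))
for r in range(146,242,4): 
    x=np.where(m[r])[0]; print(r,x.min() if len(x) else 0,x.max() if len(x) else 0,end=' | ')
```

```text
[ 294  150   55   89 4151]
[0.3375 0.3635 0.033 ]
[0.3858 0.3574 0.033 ]
[0.3761 0.2701 0.033 ]
[0.3253 0.2765 0.033 ]
post [0.5186 0.4378 0.075 ]
post [0.5763 0.4354 0.075 ]
146 0 0 | 150 301 341 | 154 294 347 | 158 294 348 | 162 294 347 | 166 295 347 | 170 295 346 | 174 294 348 | 178 294 348 | 182 294 347 | 186 294 347 | 190 294 347 | 194 294 347 | 198 294 346 | 202 296 345 | 206 296 345 | 210 298 343 | 214 296 345 | 218 296 346 | 222 296 345 | 226 296 345 | 230 296 345 | 234 296 345 | 238 298 344 |
```

Emit:
jog_arm(series=[[0.001,0,0.06,0,-1],[0.001,0,0.12,0,-1],[0.001,0,0.155,0,-1],[0.001,0,0.169,0,-1],[0.001,0,0.169,0,-1],[0.001,0,0.169,0,1],[0.001,0,0.169,0,1],[0.001,0,0.169,0,1],[0.001,0,0.169,0,1],[0.001,0,0.169,0,1],[0.001,0,0.169,0,1],[0.001,0,0.169,0,1]], squeeze=30)

```text
time_s: 3.18
tcp_pos: [0.3585, 0.3253, 0.0039]
orientation: [0.75, 0.661, 0.002, 0.0]
contact_force: [-1.1, -0.8, 5.6]
width: 0.0495
grip_force: 32.2
```

Emit:
jog_arm(series=[[0,0,-0.05,0,1],[0,0,-0.11,0,1],[0.02,0.05,-0.136,-2,1],[0.05,0.1,-0.136,-4.7,1],[0.0714,0.15,-0.136,-4.7,1],[0.0714,0.182,-0.136,-4.7,1],[0.0714,0.182,-0.136,-4.7,1],[0.0714,0.182,-0.136,-4.7,1],[0.0714,0.182,-0.136,-4.7,1]])

```text
time_s: 4.3
tcp_pos: [0.5455, 0.3725, 0.1386]
orientation: [0.722, 0.692, -0.0, -0.0]
contact_force: [-0.7, 0.1, -0.4]
width: 0.05
grip_force: 32.1
```

Run:
```python
from h import *
grab('wrist','w2.png'); grab('top','t2.png');go(.548,.374,.14,-2.4)
```

```text
tcp [0.5457 0.3726 0.1387] head -2.4 -> shift [ 0.0015  0.0022 -0.0013] twist -0.0 w 0.0496 F [-0.7 -0.5 -0.4] t 4.4
```

View pics/w2.png

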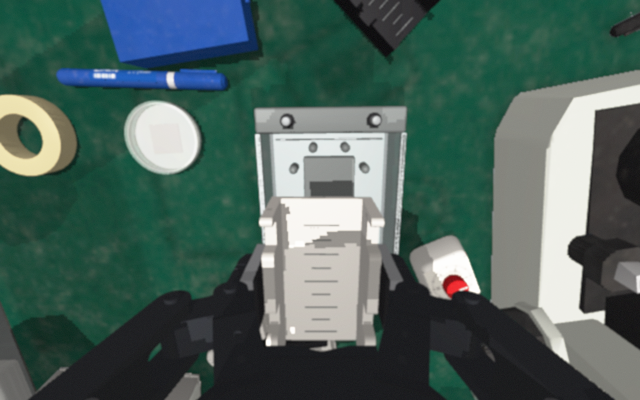

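Wrist: post tops at (288,121),(375,120), end pins (313,147),(345,146), platform far edge row ~156 cols 305–354, tray held with its notched end (row ~198) to the posts.

Run:
```python
from h import *
i=cv2.imread('pics/w2.png')[95:260,240:420]; cv2.imwrite('pics/w2c.png',cv2.resize(i,None,fx=3.6,fy=3.6,interpolation=cv2.INTER_CUBIC))
f=grab('wrist'); go(.548,.374,.14,-2.4)
for u,v,z,n in [(288,121,.075,'post'),(375,120,.075,'post'),(313,147,.023,'pin'),(345,146,.023,'pin'),(294,168,.023,'pin'),(365,168,.023,'pin'),(305,156,.014,'plat'),(354,155,.014,'plat')]: print(n,onz(f,u,v,z).round(4))
```

```text
tcp [0.5459 0.3725 0.1387] head -2.4 -> shift [ 0.0015  0.0021 -0.0013] twist -0.0 w 0.0497 F [0.5 0.1 0.2] t 4.45
post [0.5264 0.4394 0.075 ]
post [0.5834 0.4375 0.075 ]
pin [0.5403 0.4157 0.023 ]
pin [0.5672 0.4153 0.023 ]
pin [0.523  0.3985 0.023 ]
pin [0.584  0.3958 0.023 ]
plat [0.5325 0.4071 0.014 ]
plat [0.5756 0.4061 0.014 ]
```

View pics/w2c.png

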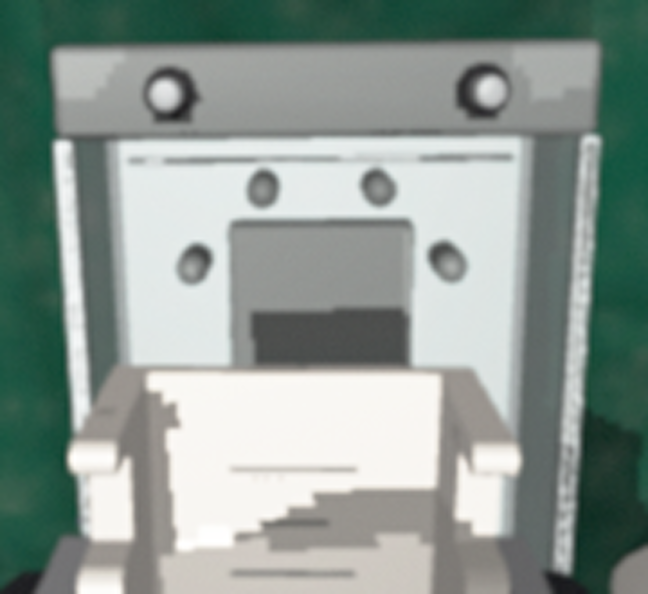

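Run:
```python
from h import *
f=grab('wrist'); p=arm.state()['tcp_pos']
for u,v,z in [(281.1,197.4,.139),(362.2,197.4,.139),(258.9,218.1,.1675),(384.4,218.1,.1675),(276,197,.1347),(371.5,197,.1347)]: 
    q=onz(f,u,v,z); print(q.round(4),(q-p)[:2].round(4))
```

```text
[0.5274 0.4057 0.139 ] [-0.0186  0.0331]
[0.5668 0.404  0.139 ] [0.0207 0.0314]
[0.5222 0.4057 0.1675] [-0.0238  0.0331]
[0.5719 0.4035 0.1675] [0.0258 0.031 ]
[0.5242 0.4048 0.1347] [-0.0218  0.0322]
[0.572  0.4027 0.1347] [0.0259 0.0302]
```

Emit:
jog_arm(series=[[0.0033,0.0059,0.0,0,1],[0.0033,0.0059,0.05,0,1],[0.0033,0.0059,0.08,0,1],[0.0033,0.0059,0.097,0,1],[0.0033,0.0059,0.097,0,1],[0.0033,0.0059,0.097,0,1],[0.0033,0.0059,0.097,0,1]])

```text
time_s: 5.38
tcp_pos: [0.5541, 0.3762, 0.0432]
orientation: [0.722, 0.692, 0.002, 0.0]
contact_force: [-0.4, -0.0, -0.5]
width: 0.0498
grip_force: 32.0
```

Run:
```python
from h import *
f=grab('wrist','w3.png'); go(.548,.374,.14,-2.4)
cv2.imwrite('pics/w3c.png',cv2.resize(cv2.imread('pics/w3.png')[20:220,220:440],None,fx=3,fy=3,interpolation=cv2.INTER_CUBIC))
```

```text
tcp [0.5539 0.3761 0.0429] head -2.5 -> shift [-0.0022 -0.0055 -0.0971] twist -0.1 w 0.0496 F [-0.6 -0.8  0. ] t 5.425
```

View pics/w3c.png

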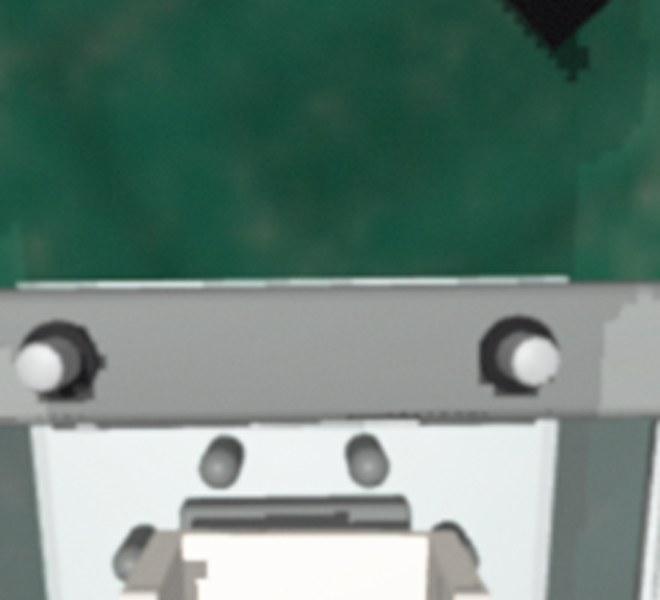

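Crop: posts (42,366),(535,360); end pins (220,465),(369,464); platform far edge row ~500 (183–408); tray floor edge row 533, cols 183–428.

Run:
```python
from h import *
f=grab('wrist'); p=arm.state()['tcp_pos']
def c(u,v,z): return onz(f,220+u/3-.33,20+v/3-.33,z)[:2]
hx=np.array([np.cos(np.radians(87.55)),np.sin(np.radians(87.55))])
P=[c(42,366,.075),c(535,360,.075)]; N=[c(220,465,.023),c(369,464,.023)]; L=[c(183,500,.014),c(408,497,.014)]; T=[c(183,533,.043),c(428,533,.043)]
for n,q,o in (('post',P,.073),('pin',N,0),('plat',L,.040),('tray',T,.042)):
    q=np.array(q); d=q[1]-q[0]; print(n,q.round(4).tolist(),'len',np.linalg.norm(d).round(4),'yaw',np.degrees(np.arctan2(d[1],d[0])).round(1),'origin',(q.mean(0)-o*hx).round(4))
```

```text
post [[0.5249, 0.4396], [0.5835, 0.4377]] len 0.0586 yaw -1.9 origin [0.5511 0.3657]
pin [[0.5399, 0.416], [0.5669, 0.415]] len 0.027 yaw -2.2 origin [0.5534 0.4155]
plat [[0.5314, 0.4076], [0.5749, 0.4063]] len 0.0435 yaw -1.8 origin [0.5514 0.367 ]
tray [[0.5352, 0.4092], [0.5749, 0.4074]] len 0.0398 yaw -2.6 origin [0.5532 0.3663]
```

Emit:
jog_arm(series=[[0,-0.002,0.0,-0.5,1],[0,-0.002,0.01,-0.5,1],[0,-0.002,0.018,-0.5,1],[0,-0.002,0.022,-0.5,1],[0,-0.002,0.025,-0.5,1],[0,-0.002,0.025,-0.5,1],[0,-0.002,0.025,-0.5,1]])

```text
time_s: 6.35
tcp_pos: [0.5507, 0.3754, 0.018]
orientation: [0.719, 0.695, 0.0, 0.0]
contact_force: [-4.0, -3.5, 9.8]
width: 0.0495
grip_force: 34.6
```

Emit:
jog_arm(series=[[0,0,0,0,-0.36],[0,0,0,0,-0.36],[0,0,0,0,-0.36],[0,0,-0.02,0,-0.36],[0,0,-0.06,0,-0.36],[0,0,-0.12,0,-0.36],[0,0,-0.16,0,-0.36],[0,0,-0.16,0,-0.36],[0,0,-0.16,0,-0.36]])

```text
time_s: 7.48
tcp_pos: [0.55, 0.3754, 0.1751]
orientation: [0.719, 0.695, -0.001, -0.001]
contact_force: [-0.4, 0.0, -0.5]
width: 0.0579
grip_force: 0.0
```

Run:
```python
from h import *
f=grab('wrist','w4.png'); go(.5103,.2297,.13,95)
cv2.imwrite('pics/w4c.png',cv2.resize(cv2.imread('pics/w4.png')[110:360,220:520],None,fx=2.4,fy=2.4,interpolation=cv2.INTER_CUBIC))
```

```text
tcp [0.5495 0.375  0.1743] head -2.0 -> shift [-0.1465 -0.0341  0.0446] twist -97.0 w 0.0581 F [-0.5 -0.3 -1.2] t 7.525
```

View pics/w4c.png

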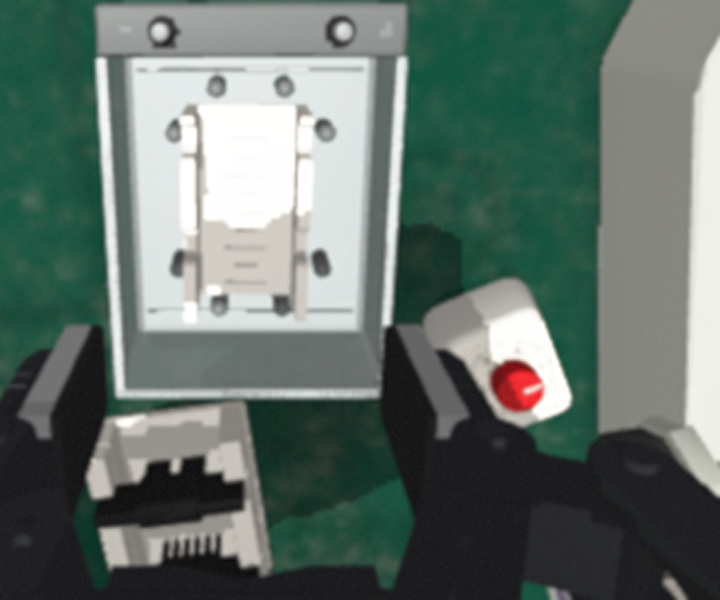

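Tray seated in the pins, notched end to the posts; thick comb (broad teeth) is nearer the tank, fine comb (six teeth) farther.

Emit:
jog_arm(series=[[-0.1465,-0.0341,0.0,-97,0.05],[-0.1465,-0.0341,0.0,-97,0.05],[-0.1465,-0.0341,0.0,-97,0.05],[-0.1465,-0.0341,0.0,-97,0.05],[-0.1465,-0.0341,0.02,-97,0.05],[-0.1465,-0.0341,0.034,-97,0.05],[-0.1465,-0.0341,0.034,-97,0.05],[-0.1465,-0.0341,0.034,-97,0.05],[-0.1465,-0.0341,0.034,-97,0.05],[-0.1465,-0.0341,0.034,-97,0.05],[-0.1465,-0.0341,0.034,-97,0.05],[-0.1465,-0.0341,0.034,-97,0.05]])

```text
time_s: 9.02
tcp_pos: [0.5113, 0.2302, 0.1419]
orientation: [-0.043, 0.999, -0.0, -0.0]
contact_force: [-0.7, -0.3, -0.2]
width: 0.0405
grip_force: 0.0
```

Run:
```python
from h import *
f=grab('wrist','w5.png'); go(.5103,.2297,.02,95)
for n,p in (('thick',(.5103,.2297,.046)),('fine',(.5165,.1825,.046))): print(n,np.round(proj(f,p),1))
```

```text
tcp [0.5115 0.2302 0.1421] head 95.0 -> shift [ 0.0012 -0.0004  0.1221] twist -0.0 w 0.0402 F [-0.4 -0.8 -0.2] t 9.075
thick [321.2 202.7]
fine [263.5 205.2]
```

View pics/w5.png

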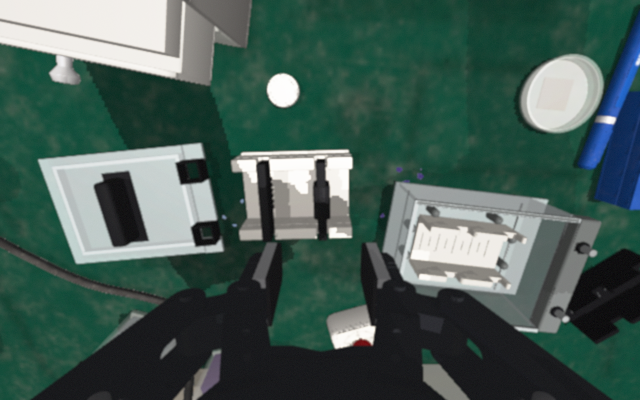

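Thick comb bar at col ~321, rows 158–240 (bulge at row ~199); matches the prediction (321,203). Fine comb at (265,200), matching too.

Run:
```python
from h import *
f=grab('wrist'); a=f['pixels'].max(2)<55
for n,(c0,c1) in (('thick',(308,336)),('fine',(254,280))):
    m=np.zeros_like(a); m[155:240,c0:c1]=a[155:240,c0:c1]; v,u=np.where(m)
    r,(cu,cv),_=0,(u.mean(),v.mean()),0; k=np.polyfit(v,u,1)
    print(n,(u.min(),u.max(),v.min(),v.max()),cu,cv,'slope',k[0]); 
    A=onz(f,np.polyval(k,v.min()),v.min(),.046);B=onz(f,np.polyval(k,v.max()),v.max(),.046); d=B-A
    print(A.round(4),B.round(4),((A+B)/2).round(4),np.linalg.norm(d).round(4),np.degrees(np.arctan2(d[1],d[0])).round(1))
```

```text
thick (np.int64(314), np.int64(329), np.int64(160), np.int64(239)) 321.08735332464147 200.91916558018252 slope 0.03256933670347247
[0.4755 0.2256 0.046 ] [0.5427 0.2334 0.046 ] [0.5091 0.2295 0.046 ] 0.0676 6.7
fine (np.int64(257), np.int64(273), np.int64(161), np.int64(239)) 265.5517993456925 200.453653217012 slope 0.07559409726292596
[0.4802 0.1807 0.046 ] [0.5466 0.1877 0.046 ] [0.5134 0.1842 0.046 ] 0.0668 6.0
```

Emit:
jog_arm(series=[[0.002,-0.0005,0.05,-1,0.05],[0.002,-0.0005,0.09,-1,0.05],[0.002,-0.0005,0.11,-1,0.05],[0.002,-0.0005,0.122,-1,0.05],[0.002,-0.0005,0.122,-1,0.05],[0.002,-0.0005,0.122,-1,1],[0.002,-0.0005,0.122,-1,1],[0.002,-0.0005,0.122,-1,1],[0.002,-0.0005,0.122,-1,1],[0.002,-0.0005,0.122,-1,1],[0.002,-0.0005,0.122,-1,1]], squeeze=30)

```text
time_s: 10.5
tcp_pos: [0.5108, 0.23, 0.0216]
orientation: [-0.053, 0.999, 0.0, 0.001]
contact_force: [-0.4, -0.1, 6.3]
width: 0.0133
grip_force: 32.6
```

Emit:
jog_arm(series=[[0,0,-0.05,0,1],[0,0,-0.1,0,1],[0,0.03,-0.125,0,1],[-0.02,0.08,-0.125,8,1],[-0.04,0.12,-0.125,8,1],[-0.0584,0.1623,-0.125,8,1],[-0.0584,0.1623,-0.125,8,1],[-0.0584,0.1623,-0.125,8,1],[-0.0584,0.1623,-0.1,8,1],[-0.0584,0.1623,-0.1,8,1],[-0.0584,0.1623,-0.1,8,1]])

```text
time_s: 11.88
tcp_pos: [0.5507, 0.3963, 0.1211]
orientation: [0.018, 1.0, -0.0, 0.0]
contact_force: [-1.3, 0.7, -0.1]
width: 0.0134
grip_force: 31.8
```

Run:
```python
from h import *
f=grab('wrist','w6.png'); go(.5516,.3976,.0346,88); grab('top','t6.png'); grab('side','s6.png')
cv2.imwrite('pics/w6c.png',cv2.resize(cv2.imread('pics/w6.png')[120:360,180:460],None,fx=2.5,fy=2.5,interpolation=cv2.INTER_CUBIC))
```

```text
tcp [0.5511 0.3967 0.1215] head 88.0 -> shift [-0.0004  0.0009  0.0869] twist -0.0 w 0.0136 F [ 0.2  0.5 -0.4] t 11.925
```

View pics/w6c.png

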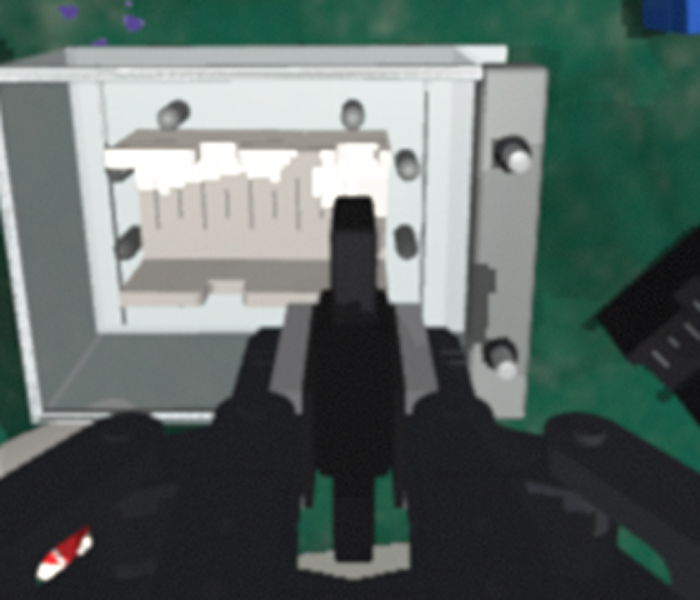

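Comb hangs straight in the gripper (ear end at crop (353,200)); near wall notches at crop (358,150) and (219,150), posts at (517,158),(505,368).

Run:
```python
from h import *
f=grab('wrist'); s=arm.state(); p=s['tcp_pos']
def c(u,v,z): return onz(f,180+u/2.5-.3,120+v/2.5-.3,z)[:2]
O=np.array([.5503,.3656]); a=np.radians(88); T=np.array([[np.cos(a),np.sin(a)],[-np.sin(a),np.cos(a)]])
for n,q in (('notch32',(358,150,.037)),('notch-10',(219,150,.037)),('lowmid',(226,292,.047)),('post',(517,158,.075)),('post',(505,368,.075)),('comb end',(353,200,.146)),('comb far',(354,560,.1239+.022))):
    w=c(*q); print(n,w.round(4),'in tank',(T@(w-O)).round(4))
print('tcp in tank',(T@(p[:2]-O)).round(4))
```

```text
notch32 [0.5287 0.3988] in tank [0.0324 0.0227]
notch-10 [0.5272 0.3563] in tank [-0.0101  0.0228]
lowmid [0.5699 0.3565] in tank [-0.0084 -0.0199]
post [0.5236 0.4393] in tank [0.0728 0.0293]
post [0.5835 0.4376] in tank [ 0.0731 -0.0307]
comb end [0.512  0.3979] in tank [0.0309 0.0394]
comb far [0.5829 0.3955] in tank [ 0.031  -0.0316]
tcp in tank [0.0317 0.0001]
```

Emit:
jog_arm(series=[[-0.002,0.001,0.04,0,1],[-0.002,0.001,0.06,0,1],[-0.002,0.001,0.07,0,1],[-0.002,0.001,0.078,0,1],[-0.002,0.001,0.083,0,1],[-0.002,0.001,0.086,0,1],[-0.002,0.001,0.086,0,1],[-0.002,0.001,0.086,0,1]])

```text
time_s: 13.08
tcp_pos: [0.553, 0.3982, 0.0347]
orientation: [0.017, 1.0, 0.0, 0.0]
contact_force: [0.1, -1.1, 0.3]
width: 0.0136
grip_force: 31.9
```

Seated height (0.0347 vs 0.0346). Lower 1.5 mm to contact, release to 28 mm and rise.

Emit:
jog_arm(series=[[0,0,0.0015,0,1],[0,0,0.0015,0,1],[0,0,0.0015,0,0.4],[0,0,0.0015,0,0.4],[0,0,0.0015,0,0.4],[0,0,-0.02,0,0.4],[0,0,-0.06,0,0.4],[0,0,-0.12,0,0.4],[0,0,-0.12,0,0.4],[0,0,-0.12,0,0.4]])

```text
time_s: 14.32
tcp_pos: [0.5528, 0.3981, 0.1541]
orientation: [0.017, 1.0, 0.0, 0.0]
contact_force: [-0.4, -0.6, -0.2]
width: 0.0257
grip_force: 0.0
```

Run:
```python
from h import *
f=grab('wrist','w7.png'); go(.5147,.1840,.12,96)
cv2.imwrite('pics/w7c.png',cv2.resize(cv2.imread('pics/w7.png')[120:340,180:460],None,fx=2.5,fy=2.5,interpolation=cv2.INTER_CUBIC))
```

```text
tcp [0.5521 0.3976 0.1529] head 88.0 -> shift [ 0.0299 -0.2148  0.0332] twist -8.0 w 0.0258 F [-0.8 -0.8 -0.7] t 14.375
```

View pics/w7c.png

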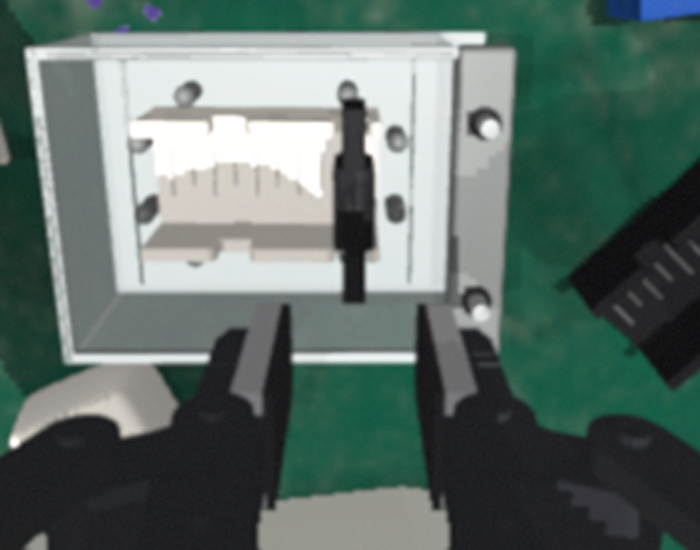

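Thick comb hangs at crop col 354 in the end notches. Now the fine comb.

Emit:
jog_arm(series=[[0.0326,-0.2145,0,-8,0.2],[0.0326,-0.2145,0,-8,0.2],[0.0326,-0.2145,0,-8,0.2],[0.0326,-0.2145,0,-8,0.2],[0.0326,-0.2145,0.04,-8,0.2],[0.0326,-0.2145,0.04,-8,0.2],[0.0326,-0.2145,0.04,-8,0.2],[0.0326,-0.2145,0.04,-8,0.2]])

```text
time_s: 15.38
tcp_pos: [0.5136, 0.1855, 0.1152]
orientation: [-0.053, 0.999, 0.0, 0.001]
contact_force: [0.9, -0.2, 0.1]
width: 0.0338
grip_force: 0.0
```

Run:
```python
from h import *
f=grab('wrist','w8.png'); a=f['pixels'].max(2)<55
print(np.round(proj(f,(.5134,.1842,.046)),1))
c0=int(proj(f,(.5134,.1842,.046))[0]); m=np.zeros_like(a); m[130:262,c0-14:c0+15]=a[130:262,c0-14:c0+15]
n,l,s,cc=cv2.connectedComponentsWithStats(m.astype(np.uint8)); i=1+np.argmax(s[1:,4]); v,u=np.where(l==i); print(s[i])
k=np.polyfit(v,u,1);A=onz(f,np.polyval(k,v.min()),v.min(),.046);B=onz(f,np.polyval(k,v.max()),v.max(),.046); d=B-A
M=(A+B)/2; print(M.round(4),np.linalg.norm(d).round(4),np.degrees(np.arctan2(d[1],d[0])).round(1)); go(M[0],M[1],.0216,96)
```

```text
[320.1 214. ]
[312 168  11  90 793]
[0.514  0.1819 0.046 ] 0.0694 6.3
tcp [0.5137 0.1855 0.1154] head 96.1 -> shift [ 0.0002 -0.0036  0.0938] twist 0.1 w 0.0343 F [ 1.2  0.3 -0.1] t 15.425
```

Emit:
jog_arm(series=[[0.001,-0.003,0.04,0,0.2],[0.001,-0.003,0.07,0,0.2],[0.001,-0.003,0.085,0,0.2],[0.001,-0.003,0.093,0,0.2],[0.001,-0.003,0.093,0,0.2],[0.001,-0.003,0.093,0,1],[0.001,-0.003,0.093,0,1],[0.001,-0.003,0.093,0,1],[0.001,-0.003,0.093,0,1],[0.001,-0.003,0.093,0,1],[0.001,-0.003,0.093,0,1]])

```text
time_s: 16.8
tcp_pos: [0.5131, 0.182, 0.0224]
orientation: [-0.053, 0.999, 0.0, 0.001]
contact_force: [-0.9, -0.4, 6.1]
width: 0.0071
grip_force: 32.6
```

Emit:
jog_arm(series=[[0,0,-0.05,0,1],[0,0,-0.1,0,1],[0,0.03,-0.125,0,1],[-0.02,0.08,-0.125,8,1],[-0.04,0.12,-0.125,8,1],[-0.0556,0.1686,-0.125,8,1],[-0.0556,0.1686,-0.125,8,1],[-0.0556,0.1686,-0.125,8,1],[-0.0556,0.1686,-0.1,8,1],[-0.0556,0.1686,-0.1,8,1],[-0.0556,0.1686,-0.1,8,1]])

```text
time_s: 18.18
tcp_pos: [0.5497, 0.3543, 0.122]
orientation: [0.018, 1.0, -0.0, -0.0]
contact_force: [-0.6, 0.5, -0.1]
width: 0.0072
grip_force: 31.8
```

Run:
```python
from h import *
f=grab('wrist','w9.png'); go(.5503,.3556,.0354,88)
cv2.imwrite('pics/w9c.png',cv2.resize(cv2.imread('pics/w9.png')[120:360,180:460],None,fx=2.5,fy=2.5,interpolation=cv2.INTER_CUBIC))
```

```text
tcp [0.5501 0.3547 0.1224] head 88.0 -> shift [-0.0001  0.0009  0.087 ] twist -0.0 w 0.0071 F [ 0.2  0.1 -0.2] t 18.225
```

View pics/w9c.png

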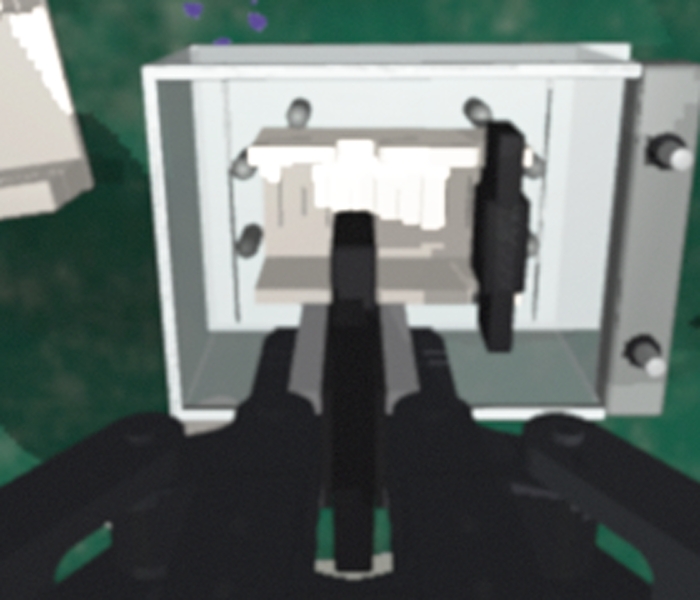

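Notch at crop (357,148), comb end at (353,212): about 1 mm to go towards the posts; thick comb still upright at (500,240).

Emit:
jog_arm(series=[[0,0.001,0.04,0,1],[0,0.001,0.06,0,1],[0,0.001,0.07,0,1],[0,0.001,0.078,0,1],[0,0.001,0.083,0,1],[0,0.001,0.087,0,1],[0,0.001,0.087,0,1],[0,0.001,0.087,0,1]])

```text
time_s: 19.23
tcp_pos: [0.5503, 0.3565, 0.0354]
orientation: [0.017, 1.0, 0.0, 0.001]
contact_force: [-2.0, 0.2, 4.7]
width: 0.0074
grip_force: 32.6
```

Emit:
jog_arm(series=[[0,0,0.0005,0,1],[0,0,0.0005,0,0.5],[0,0,0.0005,0,0.5],[0,0,0.0005,0,0.5],[0,0,-0.02,0,0.5],[0,0,-0.06,0,0.5],[0,0,-0.12,0,0.5],[0,0,-0.12,0,0.5],[0,0,-0.12,0,0.5]])

```text
time_s: 20.35
tcp_pos: [0.5497, 0.3562, 0.1541]
orientation: [0.017, 1.0, 0.0, 0.0]
contact_force: [-1.0, -0.3, -1.0]
width: 0.0213
grip_force: 0.0
```

Run:
```python
from h import *
f=grab('wrist','wa.png'); go(.5379,.0506,.15,100)
cv2.imwrite('pics/wac.png',cv2.resize(cv2.imread('pics/wa.png')[120:360,180:460],None,fx=2.5,fy=2.5,interpolation=cv2.INTER_CUBIC))
```

```text
tcp [0.549  0.3558 0.153 ] head 88.0 -> shift [ 0.0006 -0.3054  0.0033] twist -12.0 w 0.0215 F [-0.8 -0.3 -0.2] t 20.4
```

View pics/wac.png

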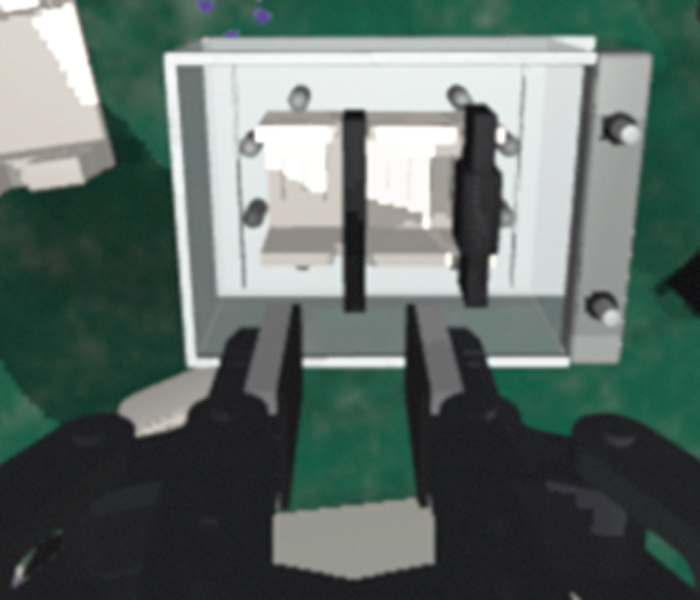

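Fine comb at crop (354,210) and thick at (478,205) both hang in their notches, upright. Now the lid.

Emit:
jog_arm(series=[[0.0006,-0.305,0,-12,0],[0.0006,-0.305,0,-12,0],[0.0006,-0.305,0,-12,0],[0.0006,-0.305,0,-12,0],[0.0006,-0.305,0,-12,0],[0.0006,-0.305,0,-12,0],[0.0006,-0.305,0,-12,0],[0.0006,-0.305,0,-12,0]])

```text
time_s: 21.4
tcp_pos: [0.5381, 0.0527, 0.1535]
orientation: [-0.088, 0.996, 0.0, -0.001]
contact_force: [0.5, 0.7, -0.3]
width: 0.0427
grip_force: 0.0
```

```bash
cat > lid.py <<'E'
from h import *
f=grab('wrist','wb.png'); g=f['pixels']; a=(g.max(2)<60).astype(np.uint8); a[285:]=0
print('pred rib top',np.round(proj(f,(.5379,.0506,.036)),1))
n,l,s,c=cv2.connectedComponentsWithStats(a)
for i in range(1,n):
    if s[i,4]>150:
        r=cv2.minAreaRect(np.argwhere(l==i)[:,::-1].astype(np.float32)); b=cv2.boxPoints(r)
        print(s[i],np.round(r[0],1),np.round(r[1],1),round(r[2],1),'z36',onz(f,*r[0],.036).round(4),'z12',onz(f,*r[0],.012).round(4))
go(.5379,.0506,.15,100)
E
python3 lid.py
```

```text
pred rib top [319.3 196.1]
[  140     0   142   285 22267] [207.8 139.3] [126.9 284.8] 5.1 z36 [ 0.5053 -0.0505  0.036 ] z12 [ 0.509  -0.0588  0.012 ]
[570   0  32  24 343] [584.6   7.8] [26.6 26.1] 20.6 z36 [0.3584 0.2212 0.036 ] z12 [0.3485 0.2381 0.012 ]
[598   2  42  35 402] [619.2  17.6] [46.  27.2] 15.9 z36 [0.36   0.2497 0.036 ] z12 [0.3502 0.2692 0.012 ]
[  0  46  97 101 503] [47.  96.5] [137.9   5.9] 46.1 z36 [ 0.4939 -0.1812  0.036 ] z12 [ 0.4965 -0.2016  0.012 ]
[382 152  25  23 401] [394.  162.5] [23.7 22.1] 3.2 z36 [0.497  0.1088 0.036 ] z12 [0.4999 0.1152 0.012 ]
[ 302  159   25   70 1636] [314.  193.5] [69. 24.] 90.0 z36 [0.5363 0.0456 0.036 ] z12 [0.5429 0.0462 0.012 ]
[518 192  49  93 913] [540.3 237.8] [ 16.5 102.3] 21.5 z36 [0.5416 0.2596 0.036 ] z12 [0.5487 0.28   0.012 ]
[379 213  30  24 486] [393.5 224.5] [23. 29.] 90.0 z36 [0.5526 0.1222 0.036 ] z12 [0.5607 0.1299 0.012 ]
[263 244  62  41 608] [293.5 264. ] [61. 40.] -0.0 z36 [0.6085 0.0381 0.036 ] z12 [0.6217 0.0379 0.012 ]
[362 244  18  41 502] [370.5 264. ] [40. 17.] 90.0 z36 [0.5956 0.1104 0.036 ] z12 [0.6077 0.117  0.012 ]
[608 246  32  39 641] [623.5 265. ] [38. 31.] 90.0 z36 [0.5544 0.3485 0.036 ] z12 [0.5627 0.3772 0.012 ]
[383 252  33  33 421] [399.  268.1] [34.8 28.9] 84.5 z36 [0.5951 0.1382 0.036 ] z12 [0.6071 0.1474 0.012 ]
tcp [0.5383 0.0528 0.1538] head 100.1 -> shift [ 0.0008 -0.0021  0.0038] twist 0.1 w 0.0429 F [ 1.  -0.  -0.7] t 21.45
```

Run:
```python
from h import *
f=grab('wrist'); g=f['pixels']; 
a=(g.max(2)<60)[150:240,295:335]
for r in range(8,82,5): u=np.where(a[r])[0]+295; print(150+r,(u.min(),u.max()) if len(u) else None, g[150+r,298:334:2].max(1).tolist())
# lid plate: corners
b=cv2.cvtColor(g,cv2.COLOR_RGB2HSV); m=((b[...,1]<60)&(b[...,2]>110)).astype(np.uint8); m[285:]=0
m=cv2.morphologyEx(m,cv2.MORPH_CLOSE,np.ones((9,9)))
n,l,s,c=cv2.connectedComponentsWithStats(m); i=l[193,350]; print(i,s[i])
cn=max(cv2.findContours((l==i).astype(np.uint8),0,1)[0],key=cv2.contourArea); ap=cv2.approxPolyDP(cn,6,True)[:,0]
for q in ap: print(q,onz(f,*q,.012).round(4))
```

```text
158 (np.int64(303), np.int64(326)) [220, 173, 62, 59, 60, 58, 61, 59, 61, 54, 53, 54, 56, 55, 53, 167, 220, 220]
163 (np.int64(303), np.int64(326)) [220, 177, 60, 50, 40, 37, 27, 25, 24, 25, 28, 38, 48, 53, 50, 168, 220, 219]
168 (np.int64(302), np.int64(326)) [217, 178, 56, 29, 25, 37, 41, 41, 42, 44, 43, 35, 39, 44, 45, 164, 220, 218]
173 (np.int64(303), np.int64(326)) [216, 177, 61, 40, 29, 39, 48, 49, 52, 52, 52, 40, 39, 45, 48, 170, 219, 217]
178 (np.int64(303), np.int64(326)) [214, 189, 71, 29, 29, 39, 48, 51, 51, 51, 53, 40, 38, 44, 48, 169, 217, 216]
183 (np.int64(303), np.int64(326)) [215, 201, 81, 40, 26, 36, 49, 50, 49, 51, 52, 39, 36, 43, 48, 169, 217, 216]
188 (np.int64(303), np.int64(326)) [213, 206, 86, 31, 27, 36, 45, 48, 49, 51, 48, 38, 36, 43, 48, 168, 215, 214]
193 (np.int64(303), np.int64(326)) [213, 207, 87, 24, 26, 32, 44, 47, 41, 48, 49, 40, 24, 39, 47, 165, 214, 214]
198 (np.int64(303), np.int64(326)) [213, 205, 89, 21, 22, 25, 28, 29, 24, 27, 27, 24, 21, 21, 28, 162, 213, 212]
203 (np.int64(303), np.int64(326)) [212, 207, 100, 27, 26, 22, 29, 26, 27, 26, 24, 
[... 343 characters left out ...]
1, 31, 35, 37, 160, 209, 207]
223 (np.int64(304), np.int64(326)) [208, 209, 153, 24, 23, 23, 26, 26, 23, 23, 23, 23, 33, 38, 45, 162, 207, 206]
228 (np.int64(311), np.int64(314)) [198, 197, 199, 200, 197, 137, 71, 60, 59, 78, 80, 105, 184, 198, 198, 197, 197, 197]
5 [  242   136   163   107 13780]
[404 136] [0.4747 0.1184 0.012 ]
[242 137] [ 0.5017 -0.028   0.012 ]
[250 242] [ 0.6051 -0.0094  0.012 ]
[396 242] [0.5791 0.1372 0.012 ]
[396 235] [0.5716 0.1353 0.012 ]
[378 232] [0.5716 0.1166 0.012 ]
[378 213] [0.5518 0.112  0.012 ]
[399 211] [0.5461 0.1319 0.012 ]
[400 174] [0.5099 0.1236 0.012 ]
[381 172] [0.5111 0.1054 0.012 ]
[381 152] [0.4927 0.101  0.012 ]
[403 150] [0.4873 0.1207 0.012 ]
```

Emit:
jog_arm(series=[[-0.002,-0.0066,0.05,0,0],[-0.002,-0.0066,0.1,0,0],[-0.002,-0.0066,0.125,0,0],[-0.002,-0.0066,0.1365,0,0],[-0.002,-0.0066,0.1365,0,0],[-0.002,-0.0066,0.1365,0,1],[-0.002,-0.0066,0.1365,0,1],[-0.002,-0.0066,0.1365,0,1],[-0.002,-0.0066,0.1365,0,1],[-0.002,-0.0066,0.1365,0,1],[-0.002,-0.0066,0.1365,0,1]], squeeze=50)

```text
time_s: 22.88
tcp_pos: [0.5433, 0.0455, 0.0195]
orientation: [-0.087, 0.996, 0.0, 0.002]
contact_force: [-0.1, 0.9, 6.5]
width: 0.0131
grip_force: 51.0
```

Emit:
jog_arm(series=[[0,0,-0.03,0,1],[0,0,-0.08,0,1],[0,0,-0.12,0,1],[0,0.04,-0.12,0,1],[-0.0126,0.09,-0.12,3,1],[-0.03,0.15,-0.12,6,1],[-0.045,0.21,-0.12,9,1],[-0.055,0.26,-0.12,12,1],[-0.0626,0.3,-0.12,12,1],[-0.0626,0.314,-0.12,12,1],[-0.0626,0.314,-0.12,12,1],[-0.0626,0.314,-0.12,12,1]])

```text
time_s: 24.38
tcp_pos: [0.5487, 0.3639, 0.1377]
orientation: [0.018, 1.0, -0.0, -0.0]
contact_force: [0.8, 0.5, -1.1]
width: 0.0129
grip_force: 50.0
```

```bash
cat > lm.py <<'E'
from h import *
import sys
f=grab('wrist',sys.argv[1]); go(.5503,.3656,.0755,88)
g=f['pixels']; p=arm.state()['tcp_pos']; zl=p[2]-.0195
O=np.array([.5503,.3656]); a=np.radians(88); T=np.array([[np.cos(a),np.sin(a)],[-np.sin(a),np.cos(a)]])
# predicted pixels: posts and lid features if aligned
W=lambda x,y,z: np.r_[O+T.T@np.array([x,y]),z]
for y in (.03,-.03): print('post pred',np.round(proj(f,W(.073,y,.075)),1),'socket pred',np.round(proj(f,W(.073,y,zl+.012)),1))
for q in ((-.067,.053),(.082,.053)): print('plate corner pred',np.round(proj(f,W(*q,zl+.012)),1))
d=(g.max(2)<60).astype(np.uint8); d[290:]=0; n,l,s,c=cv2.connectedComponentsWithStats(d)
for i in range(1,n):
    if 100<s[i,4]<3000: print('dark',s[i],c[i].round(1),'tank',(T@(onz(f,*c[i],zl+.012)[:2]-O)).round(4))
E
python3 lm.py wc.png
```

```text
tcp [0.5489 0.3638 0.1379] head 87.9 -> shift [-0.0013  0.0019  0.0624] twist -0.1 w 0.0129 F [-0.4 -0.4 -2. ] t 24.425
post pred [430.4 178.4] socket pred [467.5 201.8]
post pred [422.2 257.1] socket pred [453.1 302.3]
plate corner pred [189.8 157.7]
plate corner pred [492.3 157.1]
dark [434   0  15 100 325] [440.8  50.1] tank [0.0513 0.1009]
dark [353  17  44  49 188] [368.4  49.5] tank [0.019  0.1012]
dark [457  25  19 109 614] [463.   92.8] tank [0.0636 0.0829]
dark [ 139  202   64   88 2823] [176.3 238.2] tank [-0.0797  0.0099]
dark [  0 283  47   7 116] [ 20.5 286.2] tank [-0.1716 -0.0193]
dark [434 284  40   6 225] [452.3 286.6] tank [ 0.0713 -0.0197]
```

Run:
```python
from h import *
g=cv2.imread('pics/wc.png'); 
for c in (230,300,350,420,470): print('col',c,[tuple(int(k) for k in x) for x in g[140:180:2,c]][:20])
for r in (175,190): print('row',r,'L',[tuple(int(k) for k in x) for x in g[r,176:208:2]],'R',[tuple(int(k) for k in x) for x in g[r,440:508:2]])
```

```text
col 230 [(59, 76, 39), (58, 76, 35), (77, 89, 62), (175, 178, 169), (207, 209, 200), (193, 195, 186), (172, 172, 165), (226, 226, 222), (234, 235, 230), (232, 233, 227), (232, 233, 228), (230, 232, 226), (226, 227, 221), (216, 216, 208), (237, 237, 233), (244, 244, 241), (243, 244, 240), (230, 232, 225), (224, 225, 219), (223, 225, 218)]
col 300 [(182, 181, 176), (180, 181, 175), (156, 157, 154), (214, 215, 211), (205, 207, 202), (214, 216, 208), (213, 214, 206), (239, 239, 235), (245, 245, 242), (245, 245, 243), (245, 245, 243), (245, 245, 243), (240, 240, 237), (228, 228, 225), (241, 242, 239), (246, 245, 244), (245, 245, 243), (237, 237, 235), (234, 234, 232), (235, 236, 233)]
col 350 [(181, 182, 177), (180, 181, 175), (166, 165, 162), (232, 232, 228), (228, 229, 226), (220, 221, 216), (218, 219, 211), (240, 240, 236), (245, 245, 242), (245, 245, 242), (245, 245, 242), (245, 245, 242), (240, 240, 237), (228, 228, 225), (242, 242, 240), (245, 245, 244), (245, 245, 243), (237, 237, 234), (234, 235, 231), (235, 236, 233)]
col 420 [(67, 84, 49), (67, 82, 52), (75, 77, 74), (128, 129, 
[... 1512 characters left out ...]
4, 159), (157, 164, 168), (162, 169, 174), (171, 178, 184), (185, 191, 194), (233, 234, 231), (240, 240, 237), (235, 236, 233), (234, 234, 230), (233, 233, 229), (234, 234, 230), (233, 233, 229), (233, 233, 229)] R [(224, 225, 216), (221, 221, 215), (151, 151, 147), (17, 16, 18), (18, 18, 18), (21, 18, 18), (22, 19, 20), (18, 17, 17), (23, 22, 22), (42, 39, 39), (49, 57, 35), (57, 73, 31), (56, 71, 27), (54, 69, 25), (53, 69, 29), (54, 69, 32), (56, 70, 36), (53, 67, 30), (29, 34, 20), (20, 20, 19), (21, 18, 17), (17, 17, 16), (21, 20, 20), (21, 18, 18), (15, 17, 19), (19, 18, 20), (22, 18, 18), (21, 19, 19), (34, 33, 33), (42, 44, 31), (55, 70, 22), (40, 50, 18), (21, 21, 18), (17, 15, 14)]
```

```bash
cat > pe.py <<'E'
from h import *
O=np.array([.5503,.3656]); a=np.radians(88); T=np.array([[np.cos(a),np.sin(a)],[-np.sin(a),np.cos(a)]])
f=grab('wrist'); g=f['pixels'].astype(int); p=arm.state()['tcp_pos']; zl=p[2]-.0195
def tk(u,v,z): return (T@(onz(f,u,v,z)[:2]-O)).round(4)
for z in (zl+.012,zl+.008):
    print('L',tk(189,175,z),tk(191.5,190,z),'R',tk(485.5,175,z),'T',tk(230,153,z),tk(350,153,z),tk(470,152,z))
print('tcp tank',(T@(p[:2]-O)).round(4),'zl',zl.round(4))
# rows through the sockets
for r in range(180,290,8): print(r,''.join('#' if x<45 else ('g' if 1 and g[r,c,1]-g[r,c,0]>25 else ('.' if x>150 else '-')) for c,x in zip(range(400,520),g[r,400:520].max(1))))
E
python3 pe.py
```

```text
L [-0.0686  0.0442] [-0.0683  0.0364] R [0.08   0.0439] T [-0.047   0.0551] [0.0119 0.055 ] [0.0706 0.0554]
L [-0.0704  0.0434] [-0.0701  0.0354] R [0.0822 0.043 ] T [-0.0482  0.0546] [0.0122 0.0545] [0.0726 0.0548]
tcp tank [-0.0018  0.0013] zl 0.1184
180 ..............................................-########################################ggggggggggggggggggggggggggggggggg
188 .............................................-#####################################################gggggg###############
196 ............................................-##############-ggggggggggggggg#############################################
204 ...........................................-##############-ggggggggggggggg##############################################
212 ..........................................-#############################################################################
220 ...............................................--#######################################################################
228 .............................................................................--#########----#
[... 202 characters left out ...]
..............................-####----####################################
252 .........................................................................--#############################################
260 ........................................................................--#########################################ggggg
268 .......................................................................-g########################################ggggggg
276 ......................................................................gggggggggggg#########################-gggggggggggg
284 .................................--##################################ggggggggggggggggggggg#######-gggggggggggggggggggggg
```

Emit:
jog_arm(series=[[-0.002,0.002,0.02,0,1],[-0.002,0.002,0.035,0,1],[-0.002,0.002,0.045,0,1],[-0.002,0.002,0.052,0,1],[-0.002,0.002,0.057,0,1],[-0.002,0.002,0.06,0,1],[-0.002,0.002,0.06,0,1]])

```text
time_s: 25.35
tcp_pos: [0.5508, 0.3674, 0.0778]
orientation: [0.017, 1.0, 0.0, 0.0]
contact_force: [0.5, 0.5, -0.8]
width: 0.0129
grip_force: 50.0
```

No contact yet, 2 mm above closed; posts are already inside the sockets' height.

Emit:
jog_arm(series=[[0,0,0.001,0,1],[0,0,0.002,0,1],[0,0,0.003,0,1],[0,0,0.003,0,1]])

```text
time_s: 25.85
tcp_pos: [0.5509, 0.3674, 0.0755]
orientation: [0.017, 1.0, 0.0, 0.0]
contact_force: [-1.7, -0.3, 2.8]
width: 0.0129
grip_force: 50.5
```

Exactly at closed height with first contact. Release and withdraw.

Emit:
jog_arm(series=[[0,0,0,0,0.2],[0,0,0,0,0.2],[0,0,0,0,0.2],[0,0,-0.02,0,0.2],[0,0,-0.07,0,0.2],[0,0,-0.12,0,0.2],[0,0,-0.12,0,0.2],[0,-0.12,-0.12,0,0.2],[0,-0.12,-0.12,0,0.2],[0,-0.12,-0.12,0,0.2],[0,-0.12,-0.12,0,0.2]])

```text
time_s: 27.22
tcp_pos: [0.5465, 0.2475, 0.1942]
orientation: [0.017, 1.0, 0.0, -0.0]
contact_force: [-0.4, 0.2, 0.3]
width: 0.0345
grip_force: 0.0
```

Run:
```python
from h import *
f=grab('top','te.png'); g=f['pixels'].astype(int)
O=np.array([.5515,.3656]); a=np.radians(88); T=np.array([[np.cos(a),np.sin(a)],[-np.sin(a),np.cos(a)]])
d=(g.max(2)<60).astype(np.uint8)
print('rib pred',np.round(proj(f,np.r_[O,.092]),1),'posts pred',[np.round(proj(f,np.r_[O+T.T@np.array([.073,y]),.075]),1).tolist() for y in (.03,-.03)])
for r in range(145,206,2): print(r,''.join('#' if x<60 else ('g' if g[r,c,1]-g[r,c,0]>20 else ('.' if x>160 else '-')) for c,x in zip(range(218,304),g[r,218:304].max(1))))
# plate corners at z=.068
for x,y in ((-.0665,.053),(.0825,.053),(.0825,-.053),(-.0665,-.053)): print(np.round(proj(f,np.r_[O+T.T@np.array([x,y]),.068]),1))
# bottles before/after
t0=cv2.imread('pics/top0.png').astype(int); t1=cv2.imread('pics/te.png').astype(int); print('bottle diff',np.abs(t0-t1)[165:212,432:470].mean())
print(arm.state()['time_s'],arm.state()['tcp_pos'])
```

```text
rib pred [258.7 169.4] posts pred [[229.7, 182.8], [230.7, 158.9]]
145 ggggggggggggggggggggggggggggggggggggggggggggggggggg----------ggggggggggggggggggggggggg
147 gggggggggggggggggggggggggggggggggggggggggg#gggggggg--------g--gggggggggggggggggggggggg
149 ggggggggggggggggggggggggggggggggggggggg#ggggggg#g#g--------gg--ggggggggggggggggggggggg
151 ggggggggg--..........---g.........................--######---gg-gggggggggggggggggggggg
153 ggggggggg...........................................-#####----gggg-ggggggggggggggggggg
155 ggggggggg------.......................................--###-gg--g-gggggggggggggggggggg
157 ####g#g####--###-..........................................---gggg-ggggggggggggggggggg
159 #####gg###--..-#-.....................---------.............----gggggggggggggggggggggg
161 ###########---##-....................-########--.............----gg-gggggggggggggggggg
163 ################-....................-########--.............--g--gggggggggggggggggggg
165 g######gg............................-########--..............---ggg--gggggggggggggggg
167 ########-...................
[... 1216 characters left out ...]
........--g--gg-ggggggggg
195 #g##gg#######g-......-...............................................----g-ggggggggggg
197 gggggggg#ggggggg--ggg-g-------g---ggggggg-ggg-gggggggggg-----g-gg-g-g-------g-gggggggg
199 ggggggggggggggg#g#ggggg#gg#ggggggggggggggggggggggggggggggggggg--gggggggg-----ggggggggg
201 gggggggggggggggggggg#g#g#ggggggggggggggggggggggggggggggggggggggggggggg------gggggggggg
203 gggggggggggggggg##g#######ggggg#gg#gggggggggg#g#gg##ggg##gggggggggggggggg---gg-ggggggg
205 gggg##g#g######g###########g###g##g####g#ggggggggggggggggggggggggggggggggg--g-gggggggg
[286.6 192.8]
[226.2 192.5]
[228.  150.7]
[287.5 150.8]
bottle diff 4.9854423292273236
27.275 [0.54656383 0.24814911 0.19428717]
```

The posts show as bright spots inside both sockets, at about (230,159) and (230,183), and the plate outline is where it should be.

```bash
python3 -c "
from cell import arm
print(arm.close_job())"
```

```text
the job is handed in; nothing more can be done
None
```

The gel set is ready and the job is handed in at about 27 s: the tray is on the platform, notched end to the posts, the thick comb hangs at the end and the thin one in the other pair. The lid is fully down with the posts in its sockets, the bottles were left alone, and no verdict came back.

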